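# Open the canister and present the capacitor to the code reader

### The arm

A 6-joint arm with a two-finger parallel gripper is mounted at the origin on a cart in front of the work surface, level with it; the furniture and walls round the work are solid. World frame = base frame: x ahead of the robot, y to its left, z up, the work surface at z = 0. Lengths are in m, angles in rad, forces in N, time in s.
With the tool pointing down it reaches from about 0.35 to 0.975 m from the base axis. Payload 4.9 kg.
Tool frame: the origin (TCP) lies midway between the tips of the shut fingers; the grasp point (between the pads) lies 19 mm behind it; z points along the fingers, y is the line along which they close (so a half turn about z gives the same grasp; the last joint's range is limited). The gripper opens to 85 mm and grips with 20 to 120 N. Pads are 22 mm wide; open, the fingers measure 114 mm over their backs; the gripper's body (76 mm by 85 mm) begins 54 mm behind the grasp point. The pads swing forward as they close: fully open they stand 13 mm farther back than shut.
Start: joints at [-1.323, 0.053, 1.613, -0, 1.476, -0.119], TCP at [0.224, -0.583, 0.231] pointing down, gripper open.
Joint ranges: [-3.01, 3.01], [-1.01, 2.22], [0.06, 2.58], [-1.02, 4.17], [0.09, 2.62], [-3.14, 3.14]. Speed limits (rad/s): [2.57, 2.57, 3.14, 3.14, 3.14, 3.14].

### API

Orientations are given as a unit quaternion [w, x, y, z].
In Python, from plant import manip, imaging, workorder gives the robot as it stands (manip), with the cameras (imaging) and the job (workorder).
- The arm moves only by the shell command python3 shift.py, which reads ROWS from standard input. ROWS is a JSON object with one list for each field, all of the same length, 1 to 5, a row being the entries at one place: aperture (the opening from 0.0 (shut) to 1.0 (fully open)), x, y, z (the shift in shares of the most that a row can go, 1 being 62.5 mm), rx, ry, rz (a rotation vector in units of 0.2 rad); each row shifts and turns the commanded pose from where the row before left it, along the tool's axes as they then stand; what a row does not reach is not made up. A row lasts 1/8 s, in which the tool goes at most 0.0625 m and 0.188 rad, less where a joint would pass 70% of its speed; a pose out of reach is approached as far as the arm can. The fingers move at their own pace and stop on an object; the grip force is fixed at half the most. Time passes only in rows, so rows that do not move let the fingers close. It prints the time, the measured TCP pose, the force, the opening and the grip force at its end. Input that does not fit is refused with a message, and nothing moves.
- manip.state(): the state, without advancing time (a new reading comes with each control period).
- imaging.grab_frame(name): name is "side" or "top"; returns the picture (400x640x3 uint8, red, green, blue); there is no depth.
- imaging.camera_params(name): a dict with "intrinsics" (3x3 intrinsics, pixels), "xyz" and "orientation" of the camera in the world. Camera axes: x right, y down, z forward; pixel columns grow to the right and rows downward; lengths in m; the calibration is good to about 2 mm. A picture is of the moment at which its call begins. camera_params takes no time and is no camera call.
- workorder.job_done(): hands the job in; it is judged then, once.
The state is a dict: "time": time; "joint_pos": joint angles; "joint_vel": joint speeds; "joint_efforts": joint torques, N m; "tool_pos": TCP position; "tool_rot": TCP orientation; "contact_force": force on the tool from outside, world axes, zero at the start; "ft_torque": the same for the moment, N m; "gripper_width": opening from 0.0 (shut) to 1.0 (fully open); "grasp_force": force on a finger pad.
Only numpy, scipy, OpenCV 4.12 (cv2) and the standard library are available. Lean on these libraries where they do the work, as an engineer would, in place of code of your own. Each camera call takes 0.05 s, during which the arm holds its last target. There are 200 camera calls.

### The job

Lift the loose lid off the canister by its knob and lay it aside flat on the bench, knob up and clear of the canister. Take out the capacitor that lies inside and stand it upright on its square foot in the middle of the code reader's pad, turned so that its nameplate squarely faces the reader's window. Set the lid and the capacitor down rather than dropping them, and leave the other things on the bench where they are.

Things in the scene. Friction and masses are not known exactly. Their poses are not given: they have to be found in the camera images.
- canister: Fixed open round pot of plain aluminium, outer diameter 132 mm, inner diameter 124 mm, 56 mm high, inner floor 5 mm above the bench. Origin: centre of its underside, z up. The lid lies on it at the start.
- lid: Loose round aluminium lid, 0.22 kg. Origin: centre of the underside of its lip (on the canister at z = 50 mm, on the bench at 0); z up. Lip (a solid disc): diameter 119 mm, z 0 to 6 mm, hangs in the canister with 2.5 mm play. Plate: diameter 136 mm, z 6 to 10 mm. Black round knob on the axis: neck diameter 14 mm, z 10 to 18 mm; head diameter 32 mm, z 18 to 39 mm.
- cell: Loose capacitor, 0.18 kg: cylinder, diameter 44 mm, with a black square foot 44 x 44 x 16 mm flush with it (lies without rolling); 92 mm long. x: its axis, foot end at -46 mm, so x is up when it stands. z: from the axis towards the nameplate. Origin: surface facing away from the nameplate at mid length; axis at z = 22 mm. Starts lying in the canister in any direction, nameplate u
- cell_mid (a point): Point on the capacitor's cylinder axis half way along its length (46 mm above the foot's underside), close to the mass centre, with the capacitor's axes.
- cell_plate (a point): Centre of the capacitor's black nameplate (40 mm along the axis x 22 mm), 23 mm from the cylinder's axis and 58 mm above the foot's underside, with the capacitor's axes. The plate is thin and does not hinder a grasp.
- reader: Fixed code reader, left on the bench. Origin: at bench level under the middle of its pad; z up, x from the pad to the reader block. Black rubber pad 76 (along x) x 72 mm, 4 mm high. Grey block 66 mm wide, from x = 60 to 104 mm, 80 mm high, on a base plate 80 mm wide, 8 mm high, from x = 38 to 108 mm.
- pad_top (a point): Middle of the pad's top face, 4 mm above the bench, with the reader's axes: where the capacitor's foot belongs.
- reader_window (a point): Middle of the reader's window, 58 mm from the pad's middle along the reader's x and 52 mm above the bench; it looks along the reader's own -x.
- heatsink: Bystander: finned aluminium heatsink 50 x 60 x 30 mm, loose. Origin: centre of its underside.
- flux_tin: Bystander: round paste tin, diameter 58 mm, 28 mm high, loose. Origin: centre of its underside.
- terminals: Bystander: white terminal strip 18 x 60 x 16 mm (long along its y), loose. Origin: centre of its underside.
- tape: Bystander: roll of amber tape, diameter 56 mm, 19 mm high, loose. Origin: centre of its underside.
- board: Bystander: blue circuit board 80 x 55 x 14 mm (long along its x), fixed, near the front left corner of the bench. Origin: centre of its underside.
- oven: Fixed black bench oven on the right, a box 415 mm (along its x) x 461 mm (along its y), 255 mm high: keep the arm clear of it. Origin: centre of its underside.

How it is judged:
On the way:
1. the lid lies flat on the bench, knob up, clear of the canister and let go (horizontal distance between lid and canister above 0.135 m and height (world z) of lid between -0.004 and 0.006 m and angle between lid's own z axis and vertical below 0.06 rad and contact force between the fingers and lid below 0.1 N and linear speed of lid below 0.03 m/s), for 0.2 s.
At the end, for the whole second after the job is handed in: Lid on the bench on its lip, knob up, level within 0.06 rad, its centre over 135 mm from the canister's. Capacitor upright (0.06 rad) on its foot on the pad, axis within 14 mm of the pad's middle, nameplate facing the window within 0.26 rad. Both let go and at rest (all of step 1 and angle between cell's own x axis and vertical below 0.06 rad and horizontal distance between cell_mid and pad_top below 0.014 m and z of cell_mid in the frame of pad_top between 0.042 and 0.05 m and angle between the z axis of cell and the x axis of reader, either way round below 0.26 rad and horizontal distance between cell_plate and reader_window below 0.052 m and linear speed of cell below 0.03 m/s and contact force between the fingers and cell below 0.1 N); the robot touches nothing.
It fails at once if the lid is dropped (falls free, faster than 0.7 m/s) (contact force between the fingers and lid below 0.01 N and linear speed of lid above 0.7 m/s).
It fails at once if the capacitor is dropped (falls free, faster than 0.7 m/s) (contact force between the fingers and cell below 0.01 N and linear speed of cell above 0.7 m/s).
It fails at once if the heatsink, the paste tin, the terminal strip or the tape is moved by more than 25 mm (distance of any of heatsink, flux_tin, terminals, tape from where it was at the start of the episode above 0.025 m).
It also fails if it takes over 70 s, if anything falls off the work surface, if the arm or the gripper's body presses on something with over 40 N, if the wrist force passes 120 N, or if a joint passes its speed limit or range.

## Working session

There is one attempt and no reset: what is moved stays moved. The work goes in short steps, Python scripts to look and compute and a shell command to move; the robot and the scene stay as the last step left them, time stands still between calls to the robot, and variables do not carry over. Pictures are saved under pics/ and viewed, at most 10 in all, crops included, and the job is handed in when it is done.

```bash
ls; mkdir -p pics; python3 - <<'E'
from plant import manip, imaging, workorder
import cv2
for n in("side","top"):
    cv2.imwrite(f"pics/{n}0.png",imaging.grab_frame(n)[:,:,::-1]); print(n,imaging.camera_params(n))
print(manip.state())
E
```

```text
pics
plant.py
shift.py
side {'intrinsics': array([[509.25655779,   0.        , 322.55053089],
       [  0.        , 509.25655779, 200.17514488],
       [  0.        ,   0.        ,   1.        ]]), 'xyz': array([0.02022011, 0.49565674, 1.03711414]), 'orientation': array([ 0.14082218, -0.42612884,  0.84628809, -0.28701881])}
top {'intrinsics': array([[413.99038133,   0.        , 320.97823804],
       [  0.        , 413.99038133, 191.81449223],
       [  0.        ,   0.        ,   1.        ]]), 'xyz': array([0.33588015, 0.01690098, 1.24626904]), 'orientation': array([-0.08477906,  0.73578387, -0.66779588,  0.07404914])}
{'time': 0.1, 'joint_pos': array([-1.32301333e+00,  5.32802861e-02,  1.61414671e+00,  2.71991493e-05,
        1.47600752e+00, -1.18990390e-01]), 'joint_vel': array([-1.49095363e-03, -4.07589516e-05, -3.02100643e-03,  5.20082924e-04,
        4.84439246e-04,  1.63883350e-03]), 'joint_efforts': array([ 1.38840551e-04, -3.94904959e+01, -3.71362174e+01, -1.87529422e-04,
        3.90138390e-03, -1.27566838e-05]), 'tool_pos': array([ 0.22400305, -0.58287879,  0.23019847]), 'tool_rot': array([-9.19889439e-04,  9.83231553e-01,  1.82359162e-01, -4.57540479e-05]), 'contact_force': array([1.06790698, 1.0171589 , 0.09377646]), 'ft_torque': array([ 0.00420405, -0.04259761, -0.07888694]), 'grasp_force': 0.0, 'gripper_width': 1.000079387743921}
```

View pics/side0.png

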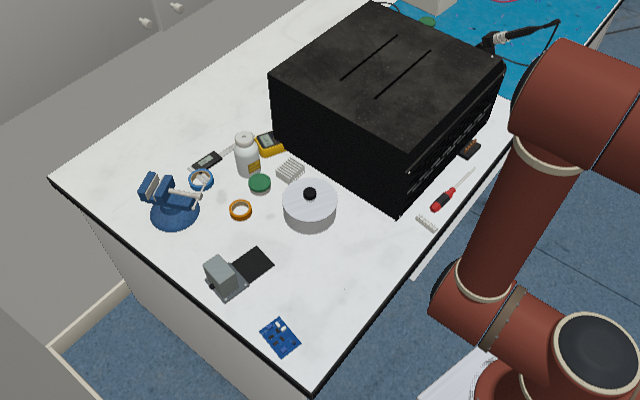

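View pics/top0.png

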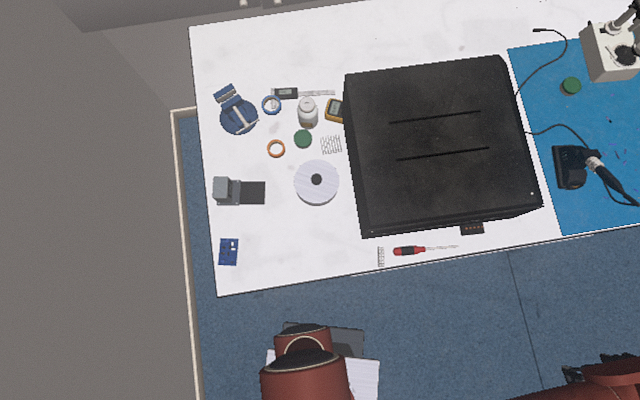

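The side view shows the lid knob at about (309,194), the pad at (253,263) and the reader block at (222,277). In the top view the knob is at (316,180), the pad at (252,192), the block at (221,190), and the oven just right of the canister. The arm is off to the right, beyond the oven.

```bash
cat > h.py <<'E'
import numpy as np, cv2
from scipy.spatial.transform import Rotation as R
from plant import manip, imaging, workorder
def rays(n,px):
    c=imaging.camera_params(n); q=c['orientation']
    M=R.from_quat([q[1],q[2],q[3],q[0]]).as_matrix()
    px=np.atleast_2d(px).astype(float)
    d=np.c_[px,np.ones(len(px))]@np.linalg.inv(c['intrinsics']).T@M.T
    return np.array(c['xyz']),d
def plane(n,px,z):
    o,d=rays(n,px); return o+d*((z-o[2])/d[:,2])[:,None]
def tri(pa,pb):
    o1,d1=rays('side',pa);o2,d2=rays('top',pb)
    s=np.linalg.lstsq(np.c_[d1[0],-d2[0]],o2-o1,rcond=None)[0]
    a,b=o1+s[0]*d1[0],o2+s[1]*d2[0]
    return (a+b)/2,np.linalg.norm(a-b)
def blob(mask,x0,y0,x1,y1):
    m=np.zeros(mask.shape,np.uint8); m[y0:y1,x0:x1]=mask[y0:y1,x0:x1]
    cs=cv2.findContours(m,cv2.RETR_EXTERNAL,cv2.CHAIN_APPROX_NONE)[0]
    c=max(cs,key=cv2.contourArea)
    return c[:,0,:],(lambda M:(M['m10']/M['m00'],M['m01']/M['m00']))(cv2.moments(c))
E
cat > m0.py <<'E'
from h import *
np.set_printoptions(precision=4,suppress=True)
K={}
for n,kb,pb in(("side",(295,180,325,206),(226,240,285,290)),("top",(304,168,330,192),(238,176,270,208))):
    im=cv2.imread(f"pics/{n}0.png"); dark=(im.max(2)<60).astype(np.uint8)
    c,k=blob(dark,*kb); K[n]=k; print(n,'knob',k,plane(n,k,.080))
    c,p=blob(dark,*pb); w=plane(n,c,.004)[:,:2].astype(np.float32)
    print(' pad',p,plane(n,p,.004),cv2.minAreaRect(w), cv2.boxPoints(cv2.minAreaRect(w)))
    g=cv2.inRange(im,(90,90,85),(160,165,160))
print(tri(K['side'],K['top']))
P=lambda px,z:print(px,plane('top',px,z)[0])
for p in((345,73),(500,57),(542,206),(361,238)):P(p,.255 if p[1]<230 else 0.)
for p in((276,148),(303,138),(332,145),(381,257),(228,251),(307,110),(238,118),(190,27),(218,296),(212,178),(336,110)):P(p,0.02)
E
python3 m0.py
```

```text
side knob (309.2749615975422, 193.33026113671275) [[0.6365 0.0688 0.08  ]]
 pad (252.28301075268814, 264.17763440860216) [[0.5943 0.2639 0.004 ]] ((0.5948233604431152, 0.263360857963562), (0.06949200481176376, 0.07325414568185806), 4.881918907165527) [[0.5571 0.2969]
 [0.5633 0.2239]
 [0.6326 0.2298]
 [0.6263 0.3028]]Traceback (most recent call last):
  File "m0.py", line 6, in <module>
    c,k=blob(dark,*kb); K[n]=k; print(n,'knob',k,plane(n,k,.080))
        ~~~~^^^^^^^^^^
  File "h.py", line 21, in blob
    return c[:,0,:],(lambda M:(M['m10']/M['m00'],M['m01']/M['m00']))(cv2.moments(c))
                    ~~~~~~~~~~~~~~~~~~~~~~~~~~~~~~~~~~~~~~~~~~~~~~~~^^^^^^^^^^^^^^^^
  File "h.py", line 21, in <lambda>
    return c[:,0,:],(lambda M:(M['m10']/M['m00'],M['m01']/M['m00']))(cv2.moments(c))
                               ~~~~~~~~^~~~~~~~~
ZeroDivisionError: float division by zero
```

```bash
sed -i 's/im.max(2)<60/im.max(2)<(60 if n=="side" else 95)/' m0.py; python3 m0.py
python3 - <<'E'
import cv2
a=cv2.imread("pics/top0.png")[75:275,200:400];b=cv2.imread("pics/side0.png")[140:340,180:380]
cv2.imwrite("pics/crop.png",cv2.resize(cv2.hconcat([a,b]),(800,400),interpolation=cv2.INTER_CUBIC))
E
```

```text
side knob (309.2749615975422, 193.33026113671275) [[0.6365 0.0688 0.08  ]]
 pad (252.28301075268814, 264.17763440860216) [[0.5943 0.2639 0.004 ]] ((0.5948233604431152, 0.263360857963562), (0.06949200481176376, 0.07325414568185806), 4.881918907165527) [[0.5571 0.2969]
 [0.5633 0.2239]
 [0.6326 0.2298]
 [0.6263 0.3028]]
top knob (316.0289855072464, 178.93478260869566) [[0.6387 0.0659 0.08  ]]
 pad (251.74940415389852, 192.49608443990465) [[0.5964 0.2619 0.004 ]] ((0.5965682864189148, 0.26239803433418274), (0.06634287536144257, 0.07601422071456909), 5.511861801147461) [[0.5599 0.297 ]
 [0.5672 0.2214]
 [0.6332 0.2278]
 [0.6259 0.3034]]
(array([0.6402, 0.0662, 0.0741]), np.float64(0.00011376841276474495))
(345, 73) [0.8869 0.0115 0.255 ]
(500, 57) [ 0.9722 -0.3934  0.255 ]
(542, 206) [ 0.5783 -0.4953  0.255 ]
(361, 238) [ 0.4896 -0.0838  0.    ]
(276, 148) [0.7414 0.2026 0.02  ]
(303, 138) [0.7822 0.1223 0.02  ]
(332, 145) [0.7679 0.0298 0.02  ]
(381, 257) [ 0.4372 -0.1447  0.02  ]
(228, 251) [0.4111 0.3047 0.02  ]
(307, 110) [0.8772 0.1197 0.02  ]
(238, 118) [0.8292 0.3347 0.02  ]
(190, 27) [1.137  0.5412 0.02  ]
(218, 296) [0.281  0.3144 0.02  ]
(212, 178) [0.6266 0.3862 0.02  ]
(336, 110) [0.886  0.0278 0.02  ]
```

View pics/crop.png

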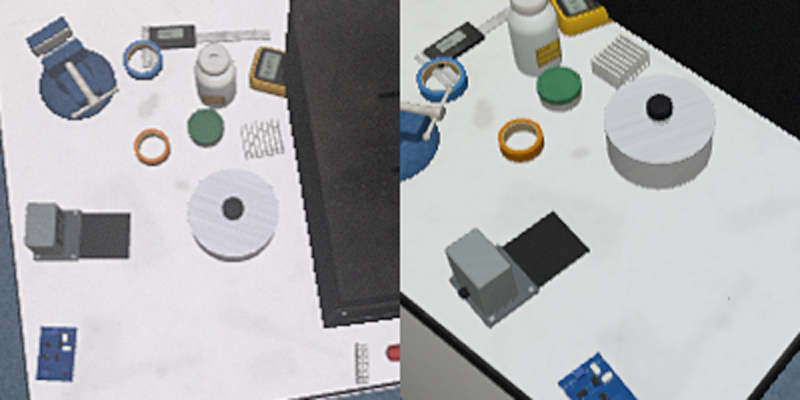

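The crop confirms the layout: knob at (233,208) in the left half, the pad to its left, and free bench in front of the canister for the lid. Lid centre is about (0.638, 0.067), pad centre (0.595, 0.263), and reader x points at about 95°. I'll lay the lid at about (0.44, 0.09).

The manual's scale: shifts go in shares of 62.5 mm and turns go in units of 0.2 rad. Converting my numbers, -0.055 m is -0.88.

```bash
echo '{"aperture":[1,1,1,1],"x":[0,0,0,0],"y":[0,0,0,0],"z":[-0.88,-0.88,-0.88,-0.88],"rx":[0,0,0,0],"ry":[0,0,0,0],"rz":[0,0,0,0]}' | python3 shift.py
echo '{"aperture":[1,1,1,1,1],"x":[0.7632,0.7632,0.7632,0.7632,0.7632],"y":[-0.5648,-0.5648,-0.5648,-0.5648,-0.5648],"z":[0,0,0,0,0],"rx":[0,0,0,0,0],"ry":[0,0,0,0,0],"rz":[0,0,0,0,0]}' | python3 shift.py
echo '{"aperture":[1,1,1,1,1],"x":[0.7632,0.7632,0.7632,0.7632,0.7632],"y":[-0.5648,-0.5648,-0.5648,-0.5648,-0.5648],"z":[0,0,0,0,0],"rx":[0,0,0,0,0],"ry":[0,0,0,0,0],"rz":[0,0,0,0,0]}' | python3 shift.py
echo '{"aperture":[1,1,1,1],"x":[0.7632,0.7632,0.7632,0],"y":[-0.5648,-0.5648,-0.5648,0],"z":[0,0,0,0],"rx":[0,0,0,0],"ry":[0,0,0,0],"rz":[0,0,0,0]}' | python3 shift.py
```

```text
time: 0.6
tool_pos: [0.224, -0.5831, 0.4524]
tool_rot: [-0.0, 0.983, 0.182, -0.0]
contact_force: [0.1, 0.2, -0.1]
gripper_width: 1.0
grasp_force: 0.0
time: 1.23
tool_pos: [0.3841, -0.3313, 0.4508]
tool_rot: [-0.0, 0.983, 0.182, -0.0]
contact_force: [-0.0, -0.2, -1.2]
gripper_width: 1.003
grasp_force: 0.0
time: 1.85
tool_pos: [0.5435, -0.081, 0.4508]
tool_rot: [-0.0, 0.983, 0.182, -0.0]
contact_force: [0.9, -0.8, -0.0]
gripper_width: 0.999
grasp_force: 0.0
time: 2.35
tool_pos: [0.6394, 0.0707, 0.4485]
tool_rot: [-0.001, 0.983, 0.185, -0.002]
contact_force: [-0.3, 0.1, -0.3]
gripper_width: 1.002
grasp_force: 0.0
```

```bash
cat >> h.py <<'E'
np.set_printoptions(precision=4,suppress=True)
def go(target,ydir=None):
    "tool-axes offset to a world target; ydir: wanted closing direction angle (deg)"
    s=manip.state(); q=s['tool_rot']; M=R.from_quat([q[1],q[2],q[3],q[0]]).as_matrix()
    print('t',round(s['time'],2),'pos',s['tool_pos'],'d_tool',M.T@(np.array(target)-s['tool_pos']),'tilt',M[:,2],'yaw x',np.degrees(np.arctan2(M[1,0],M[0,0])),
      'w',s['gripper_width'],'gf',s['grasp_force'],'F',s['contact_force'],'j',s['joint_pos'])
E
python3 -c "
from h import *
go([.638,.067,.061])"
```

```text
t 2.35 pos [0.6394 0.0707 0.4485] d_tool [-0.0013  0.0037  0.3875] tilt [-0.004   0.0006 -1.    ] yaw x 21.297263741974238 w 1.001807964243497 gf 0.0 F [-0.2963  0.0756 -0.3231] j [-0.0058  0.0612  1.2493  0.0006  1.835   1.1935]
```

```bash
echo '{"aperture":[1,1,1,1,1],"x":[0,0,0,0,0],"y":[0,0,0,0,0],"z":[0.96,0.96,0.96,0.96,0.96],"rx":[0,0,0,0,0],"ry":[0,0,0,0,0],"rz":[0,0,0,0,0]}' | python3 shift.py >/dev/null
echo '{"aperture":[1,1],"x":[0,0],"y":[0,0],"z":[0.48,0],"rx":[0,0],"ry":[0,0],"rz":[0,0]}' | python3 shift.py >/dev/null
python3 - <<'E'
from h import *
go([.638,.067,.061])
cv2.imwrite("pics/s1.png",imaging.grab_frame("side")[100:300,200:440,::-1])
E
```

```text
t 3.23 pos [0.6355 0.0665 0.1175] d_tool [0.0029 0.0006 0.0565] tilt [-0.0074 -0.0002 -1.    ] yaw x 20.96272793682198 w 1.000156831401508 gf 0.0 F [-0.464  -1.5252  0.6014] j [-0.012   0.1816  1.669  -0.0003  1.2984  1.193 ]
```

Scaled: 0.025 m is 0.4, 0.02 m is 0.32.

```bash
echo '{"aperture":[1,1,1,1,1],"x":[0,0,0,0,0],"y":[0,0,0,0,0],"z":[0.4,0.32,0.16,0,0],"rx":[0,0,0,0,0],"ry":[0,0,0,0,0],"rz":[0,0,0,0,0]}' | python3 shift.py >/dev/null
python3 -c "
from h import *
go([.638,.067,.061])"
echo '{"aperture":[0,0,0,0,0],"x":[0,0,0,0,0],"y":[0,0,0,0,0],"z":[0,0,0,0,0],"rx":[0,0,0,0,0],"ry":[0,0,0,0,0],"rz":[0,0,0,0,0]}' | python3 shift.py
```

```text
t 3.9 pos [0.6391 0.0674 0.0673] d_tool [-0.0012 -0.0001  0.0063] tilt [ 0.0015 -0.0001 -1.    ] yaw x 21.019582873972706 w 0.9968720013672853 gf 0.0 F [0.1096 0.0698 0.4259] j [-0.0107  0.24    1.6925 -0.0001  1.2075  1.1933]
time: 4.53
tool_pos: [0.6389, 0.0673, 0.0669]
tool_rot: [0.0, 0.983, 0.182, 0.0]
contact_force: [0.3, -0.1, 3.4]
gripper_width: 0.349
grasp_force: 59.8
```

Gripped a little high on the knob, so I'll regrip 6 mm lower.

```bash
echo '{"aperture":[0.7,0.7,0.7,0.7],"x":[0,0,0,0],"y":[0,0,0,0],"z":[0,0,0.104,0],"rx":[0,0,0,0],"ry":[0,0,0,0],"rz":[0,0,0,0]}' | python3 shift.py|tail -5
echo '{"aperture":[0,0,0,0],"x":[0,0,0,0],"y":[0,0,0,0],"z":[0,0,0,0],"rx":[0,0,0,0],"ry":[0,0,0,0],"rz":[0,0,0,0]}' | python3 shift.py
echo '{"aperture":[0,0,0,0,0],"x":[0,0,0,0,0],"y":[0,0,0,0,0],"z":[-0.24,-0.48,-0.64,-0.32,0],"rx":[0,0,0,0,0],"ry":[0,0,0,0,0],"rz":[0,0,0,0,0]}' | python3 shift.py
python3 - <<'E'
from h import *
go([.44,.09,.061-.050])
cv2.imwrite("pics/s2.png",cv2.resize(imaging.grab_frame("side")[90:310,180:420,::-1],(720,660)[:2] and (640,587)))
E
```

```text
tool_pos: [0.6376, 0.0674, 0.0586]
tool_rot: [-0.0, 0.983, 0.182, -0.001]
contact_force: [-0.1, 0.4, -0.4]
gripper_width: 0.702
grasp_force: 0.0
time: 5.52
tool_pos: [0.6387, 0.0673, 0.0601]
tool_rot: [0.0, 0.983, 0.182, 0.0]
contact_force: [1.0, -0.1, 1.5]
gripper_width: 0.35
grasp_force: 59.7
time: 6.15
tool_pos: [0.6395, 0.0674, 0.167]
tool_rot: [0.0, 0.983, 0.182, 0.002]
contact_force: [-0.7, -0.3, -3.2]
gripper_width: 0.351
grasp_force: 60.1
t 6.15 pos [0.6395 0.0674 0.167 ] d_tool [-0.1786 -0.0928  0.1553] tilt [ 0.0037  0.     -1.    ] yaw x 21.020553353912852 w 0.35091212908115443 gf 60.07404986288748 F [-0.7393 -0.2705 -3.2434] j [-0.0106  0.1377  1.6312  0.0001  1.3689  1.1933]
```

View pics/s2.png

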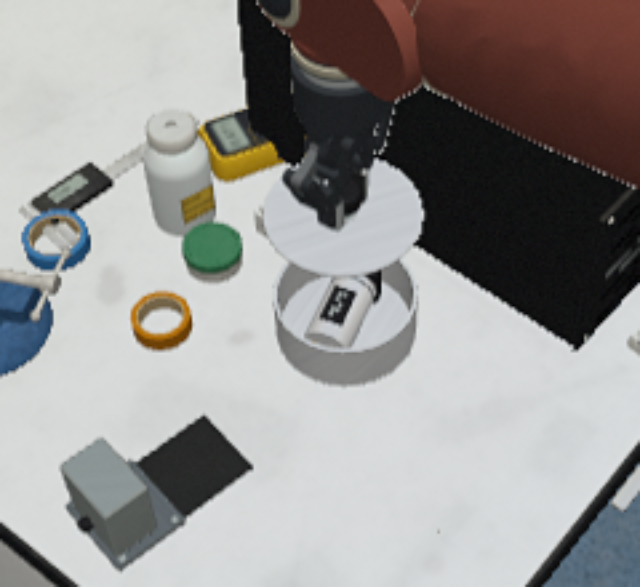

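The lid hangs level under the gripper. The capacitor lies in the canister with its nameplate up at crop (340,303) and its black foot at (370,285).

Scaled: -0.0232 m is -0.3712, -0.0446 m is -0.7136.

```bash
echo '{"aperture":[0,0,0,0,0],"x":[-0.7136,-0.7136,-0.7136,-0.7136,0],"y":[-0.3712,-0.3712,-0.3712,-0.3712,0],"z":[0,0,0.48,0.48,0.64],"rx":[0,0,0,0,0],"ry":[0,0,0,0,0],"rz":[0,0,0,0,0]}' | python3 shift.py >/dev/null
echo '{"aperture":[0,0,0,0],"x":[0,0,0,0],"y":[0,0,0,0],"z":[0.48,0.08,0,0],"rx":[0,0,0,0],"ry":[0,0,0,0],"rz":[0,0,0,0]}' | python3 shift.py >/dev/null
python3 -c "
from h import *
go([.44,.09,.0105])"
```

```text
t 7.33 pos [0.4398 0.09   0.0311] d_tool [0.0001 0.0001 0.0206] tilt [ 0.0022  0.0001 -1.    ] yaw x 21.013027827360922 w 0.3497596492141832 gf 60.09755228762515 F [-0.4683 -0.1661 -2.1033] j [ 0.0358 -0.159   2.1738  0.      1.1245  1.2399]
```

```bash
echo '{"aperture":[0,0,0,0,0],"x":[0,0,0,0,0],"y":[0,0,0,0,0],"z":[0.16,0.096,0.048,0,0],"rx":[0,0,0,0,0],"ry":[0,0,0,0,0],"rz":[0,0,0,0,0]}' | python3 shift.py 
echo '{"aperture":[0,0,0,0],"x":[0,0,0,0],"y":[0,0,0,0],"z":[0.016,0.016,0,0],"rx":[0,0,0,0],"ry":[0,0,0,0],"rz":[0,0,0,0]}' | python3 shift.py
```

```text
time: 7.95
tool_pos: [0.4387, 0.09, 0.0109]
tool_rot: [0.0, 0.983, 0.182, 0.0]
contact_force: [0.5, -0.5, -3.0]
gripper_width: 0.348
grasp_force: 60.1
time: 8.45
tool_pos: [0.4388, 0.09, 0.01]
tool_rot: [0.0, 0.983, 0.182, -0.0]
contact_force: [-4.9, -1.0, 7.2]
gripper_width: 0.35
grasp_force: 61.1
```

```bash
echo '{"aperture":[0.8,0.8,0.8,0.8,0.9],"x":[0,0,0,0,0],"y":[0,0,0,0,0],"z":[0,0,0,-0.48,-0.88],"rx":[0,0,0,0,0],"ry":[0,0,0,0,0],"rz":[0,0,0,0,0]}' | python3 shift.py|tail -3
echo '{"aperture":[1,1,1],"x":[0,0,0],"y":[0,0,0],"z":[-0.96,-0.96,0],"rx":[0,0,0],"ry":[0,0,0],"rz":[0,0,0]}' | python3 shift.py 
python3 - <<'E'
from h import *
a=imaging.grab_frame("side")[:,:,::-1];b=imaging.grab_frame("top")[:,:,::-1]
cv2.imwrite("pics/sideB.png",a);cv2.imwrite("pics/topB.png",b)
f=lambda i,x,y:cv2.resize(i[y:y+100,x:x+100],(400,400),interpolation=cv2.INTER_CUBIC)
cv2.imwrite("pics/cB.png",cv2.hconcat([f(a,260,160),f(b,265,130)]))
E
```

```text
contact_force: [1.1, -0.0, -0.6]
gripper_width: 0.899
grasp_force: 0.0
time: 9.45
tool_pos: [0.442, 0.0902, 0.2206]
tool_rot: [0.001, 0.983, 0.182, 0.006]
contact_force: [0.7, 0.2, -0.5]
gripper_width: 1.002
grasp_force: 0.0
```

View pics/cB.png

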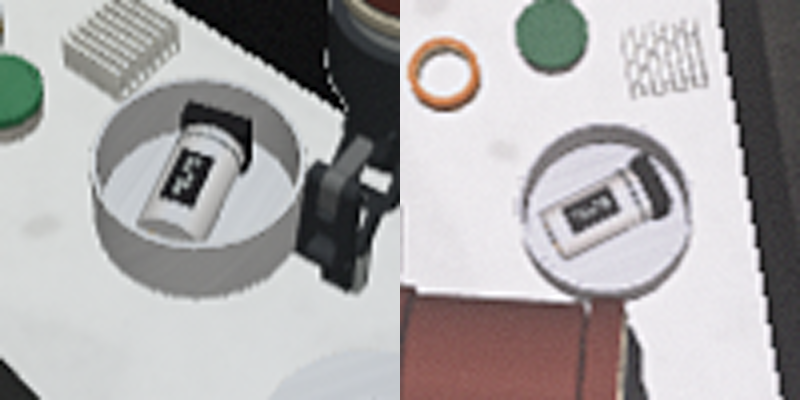

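The canister is now open. The plate is at (187,178) in the side crop and (192,212) in the top one, and the foot is at the upper right end in both.

```bash
cat > cell.py <<'E'
from h import *
for n,b in(("side",(298,195,316,213)),("top",(304,174,320,190))):
    im=cv2.imread(f"pics/{n}B.png"); g=im.max(2)
    m=(g<110).astype(np.uint8)
    m=cv2.morphologyEx(m,cv2.MORPH_CLOSE,np.ones((3,3),np.uint8))
    c,p=blob(m,*b); w=plane(n,c,.05)[:,:2].astype(np.float32)
    r=cv2.minAreaRect(w); bx=cv2.boxPoints(r); e=[bx[1]-bx[0],bx[2]-bx[1]]; e=max(e,key=np.linalg.norm)
    print(n,p,plane(n,p,.05)[0],r,'dir',np.degrees(np.arctan2(e[1],e[0])))
# end points of the axis in top view: plate centre to foot
E
python3 cell.py
python3 - <<'E'
from h import *
im=cv2.imread("pics/topB.png").max(2)
# foot top: dark blob in top view at right; white body: bright inside
m=(im<75).astype(np.uint8); c,p=blob(m,318,164,338,188); print('foot',p,plane('top',p,.045)[0],cv2.contourArea(c))
im=cv2.imread("pics/sideB.png").max(2)
m=(im<60).astype(np.uint8); c,p=blob(m,304,184,325,203); print('foot',p,plane('side',p,.045)[0],cv2.contourArea(c))
go([0,0,0])
E
```

```text
side (306.1734693877551, 203.94387755102042) [0.6338 0.0806 0.05  ] ((0.6336520314216614, 0.08037710189819336), (0.021505827084183693, 0.038983866572380066), 32.813167572021484) dir -57.186806
top (312.2543209876543, 182.07160493827158) [0.6358 0.0774 0.05  ] ((0.6357133388519287, 0.07727460563182831), (0.020558776333928108, 0.03638789430260658), 32.815521240234375) dir -57.184402
foot (327.5267489711934, 176.11111111111111) [0.6598 0.0339 0.045 ] 40.5
foot (314.7662037037037, 190.5185185185185) [0.6582 0.0371 0.045 ] 72.0
t 9.55 pos [0.4389 0.09   0.2143] d_tool [-0.4423 -0.0735  0.2136] tilt [ 0.0015  0.     -1.    ] yaw x 21.014397368122165 w 1.0000856820045492 gf 0.0 F [-1.1693 -0.5966 -0.5338] j [ 0.0359 -0.3846  2.0276 -0.      1.4971  1.2399]
```

Plan:
1. Grip the cell from above in the canister at its middle, about (0.641, 0.069), with the tool x axis turned to −57°.
2. Lay it on free bench near (0.49, 0.21), radially.
3. Regrip it with a 45° lean and swing it 90° so that it stands.
4. Regrip from above and place it on the pad.

Scaled: 0.17 rad is 0.85.

```bash
echo '{"aperture":[0.72,0.72,0.72,0.72],"x":[0,0,0,0],"y":[0,0,0,0],"z":[0,0,0,0],"rx":[0,0,0,0],"ry":[0,0,0,0],"rz":[0.85,0.85,0.85,0.85]}' | python3 shift.py >/dev/null
echo '{"aperture":[0.72,0.72,0.72,0.72,0.72],"x":[0,0,0,0,0],"y":[0,0,0,0,0],"z":[0,0,0,0,0],"rx":[0,0,0,0,0],"ry":[0,0,0,0,0],"rz":[0.85,0.85,0.85,0.875,0]}' | python3 shift.py >/dev/null
python3 -c "
from h import *
go([.6413,.069,.10])"
```

```text
t 10.68 pos [0.4375 0.0899 0.2113] d_tool [ 0.1286 -0.1601  0.1104] tilt [-0.0043 -0.0001 -1.    ] yaw x -57.079829227512576 w 0.7209705761903895 gf 0.0 F [ 0.2001  0.8396 -0.2299] j [ 0.0358 -0.3822  2.0308  0.      1.4972  2.6029]
```

```bash
echo '{"aperture":[0.72,0.72,0.72,0.72,0.72],"x":[0.512,0.512,0.512,0.512,0],"y":[-0.64,-0.64,-0.64,-0.64,0],"z":[0,0,0,0.48,0.8],"rx":[0,0,0,0,0],"ry":[0,0,0,0,0],"rz":[0,0,0,0,0]}' | python3 shift.py >/dev/null
echo '{"aperture":[0.72,0.72,0.72],"x":[0,0,0],"y":[0,0,0],"z":[0.48,0,0],"rx":[0,0,0],"ry":[0,0,0],"rz":[0,0,0]}' | python3 shift.py >/dev/null
python3 -c "
from h import *
go([.6413,.069,.007])"
```

```text
t 11.68 pos [0.6429 0.0691 0.1047] d_tool [-0.0008  0.0015  0.0977] tilt [ 0.0011 -0.     -1.    ] yaw x -57.117924252294095 w 0.7224524755212522 gf 0.0 F [-0.1675 -0.5461  1.6029] j [-0.0079  0.2064  1.6634 -0.      1.2707  2.5598]
```

```bash
echo '{"aperture":[0.72,0.72,0.72,0.72,0.72],"x":[0,0,0,0,0],"y":[0.016,0,0,0,0],"z":[0.48,0.48,0.32,0.16,0.112],"rx":[0,0,0,0,0],"ry":[0,0,0,0,0],"rz":[0,0,0,0,0]}' | python3 shift.py
echo '{"aperture":[0.72,0.3,0.3,0.3,0],"x":[0,0,0,0,0],"y":[0,0,0,0,0],"z":[0,0,0,0,0],"rx":[0,0,0,0,0],"ry":[0,0,0,0,0],"rz":[0,0,0,0,0]}' | python3 shift.py
echo '{"aperture":[0,0,0,0,0],"x":[0,0,0,0,0],"y":[0,0,0,0,0],"z":[-0.16,-0.48,-0.8,-0.8,0],"rx":[0,0,0,0,0],"ry":[0,0,0,0,0],"rz":[0,0,0,0,0]}' | python3 shift.py
python3 -c "
from h import *
go([.49,.21,.1])"
```

```text
time: 12.3
tool_pos: [0.6424, 0.0686, 0.0075]
tool_rot: [-0.0, 0.878, -0.479, 0.001]
contact_force: [-0.1, -0.5, 0.3]
gripper_width: 0.724
grasp_force: 0.0
time: 12.92
tool_pos: [0.6426, 0.0686, 0.0081]
tool_rot: [-0.001, 0.878, -0.479, 0.001]
contact_force: [-0.5, -0.1, 4.3]
gripper_width: 0.494
grasp_force: 61.5
time: 13.55
tool_pos: [0.6445, 0.0685, 0.1526]
tool_rot: [-0.002, 0.878, -0.479, 0.004]
contact_force: [0.4, -0.0, -2.7]
gripper_width: 0.499
grasp_force: 61.4
t 13.55 pos [0.6445 0.0685 0.1526] d_tool [-0.2029  0.0536  0.0511] tilt [ 0.0096 -0.0001 -1.    ] yaw x -57.191781192260386 w 0.4993926559639265 gf 61.4141571521759 F [ 0.4414 -0.0187 -2.6917] j [-0.0088  0.158   1.6336 -0.      1.3404  2.5602]
```

Scaled: -0.0505 m is -0.808, 0.0134 m is 0.2144.

```bash
echo '{"aperture":[0,0,0,0],"x":[-0.808,-0.808,-0.808,-0.808],"y":[0.2144,0.2144,0.2144,0.2144],"z":[0,0,0,0],"rx":[0,0,0,0],"ry":[0,0,0,0],"rz":[0,0,0,0]}' | python3 shift.py >/dev/null
echo '{"aperture":[0,0,0,0],"x":[0,0,0,0],"y":[0,0,0,0],"z":[0,0,0,0],"rx":[0,0,0,0],"ry":[0,0,0,0],"rz":[-0.875,-0.875,-0.875,-0.875]}' | python3 shift.py >/dev/null
echo '{"aperture":[0,0,0,0,0],"x":[0,0,0,0,0],"y":[0,0,0,0,0],"z":[0.48,0.48,0.48,0.48,0],"rx":[0,0,0,0,0],"ry":[0,0,0,0,0],"rz":[-0.875,-0.875,-0.875,-0.925,0]}' | python3 shift.py >/dev/null
echo '{"aperture":[0,0],"x":[0,0],"y":[0,0],"z":[0,0],"rx":[0,0],"ry":[0,0],"rz":[0,0]}' | python3 shift.py >/dev/null
python3 -c "
from h import *
go([.49,.21,.0035])"
```

```text
t 15.43 pos [0.4882 0.2096 0.0283] d_tool [0.0017 0.0004 0.0248] tilt [ 0.0025  0.0007 -1.    ] yaw x 23.51930511763732 w 0.4961048844999509 gf 61.420583724975586 F [ 1.661   0.738  -1.1391] j [ 0.2655  0.0493  1.9806 -0.      1.1091  1.4258]
```

Scaled: 0.012 m is 0.192, 0.007 m is 0.112.

```bash
echo '{"aperture":[0,0,0,0,0],"x":[0,0,0,0,0],"y":[0,0,0,0,0],"z":[0.192,0.112,0.064,0.016,0],"rx":[0,0,0,0,0],"ry":[0,0,0,0,0],"rz":[0,0,0,0,0]}' | python3 shift.py
echo '{"aperture":[0,0],"x":[0,0],"y":[0,0],"z":[0.016,0],"rx":[0,0],"ry":[0,0],"rz":[0,0]}' | python3 shift.py
```

```text
time: 16.05
tool_pos: [0.4872, 0.2093, 0.0031]
tool_rot: [0.0, 0.979, 0.204, -0.0]
contact_force: [-2.8, -1.0, 1.6]
gripper_width: 0.498
grasp_force: 62.1
time: 16.3
tool_pos: [0.4872, 0.2093, 0.0031]
tool_rot: [0.0, 0.979, 0.204, -0.0]
contact_force: [-5.9, -2.6, 10.1]
gripper_width: 0.502
grasp_force: 62.9
```

Cell down. Release, lift and lean the tool 45° forward.

```bash
echo '{"aperture":[0.8,0.8,0.8,0.8,0.8],"x":[0,0,0,0,0],"y":[0,0,0,0,0],"z":[0,0,-0.48,-0.8,-0.64],"rx":[0,0,0,0,0],"ry":[0,0,0,0,0],"rz":[0,0,0,0,0]}' | python3 shift.py >/dev/null
echo '{"aperture":[0.8,0.8,0.8,0.8,0.8],"x":[0,0,0,0,0],"y":[0,0,0,0,0],"z":[0,0,0,0,0],"rx":[0,0,0,0,0],"ry":[0.785,0.785,0.785,0.785,0.785],"rz":[0,0,0,0,0]}' | python3 shift.py 
echo '{"aperture":[0.8,0.8],"x":[0,0],"y":[0,0],"z":[0,0],"rx":[0,0],"ry":[0,0],"rz":[0,0]}' | python3 shift.py >/dev/null
python3 - <<'E'
from h import *
go([.4909,.2109,.05])
a=imaging.grab_frame("side")[:,:,::-1];b=imaging.grab_frame("top")[:,:,::-1]
cv2.imwrite("pics/sideC.png",a);cv2.imwrite("pics/topC.png",b)
f=lambda i,x,y:cv2.resize(i[y:y+160,x:x+160],(400,400),interpolation=cv2.INTER_CUBIC)
cv2.imwrite("pics/cC.png",cv2.hconcat([f(a,210,180),f(b,200,130)]))
E
```

```text
time: 17.55
tool_pos: [0.4873, 0.2092, 0.1225]
tool_rot: [-0.078, 0.903, 0.188, 0.377]
contact_force: [-0.9, 0.8, -0.5]
gripper_width: 0.801
grasp_force: 0.0
t 17.8 pos [0.4882 0.2095 0.1235] d_tool [-0.0498 -0.0003  0.0541] tilt [ 0.6483  0.2827 -0.7069] yaw x 23.61236290430395 w 0.7999417331020843 gf 0.0 F [-0.3309 -0.5725  0.6258] j [ 0.1775 -0.5575  2.4412  0.3415  0.511   1.1028]
```

View pics/cC.png

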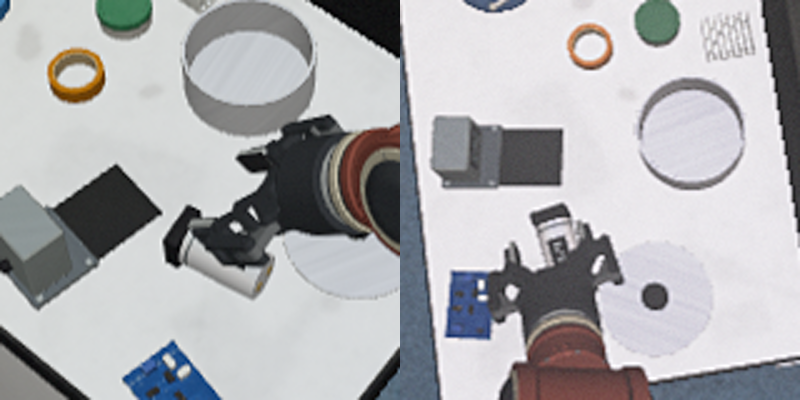

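The cell lies as planned, foot at (180,235) in the side crop, with the tool leaning over it. The lid is flat beside it at (655,297).

The manual's scale: shifts go in shares of 62.5 mm and turns go in units of 0.2 rad. Converting my numbers, 0.027 m is 0.432, -0.025 m is -0.4.

```bash
echo '{"aperture":[0.75,0.75,0.75,0.75,0.75],"x":[-0.4,-0.4,-0.224,0,0],"y":[0,0,0,0,0],"z":[0.432,0.432,0.224,0,0],"rx":[0,0,0,0,0],"ry":[0,0,0,0,0],"rz":[0,0,0,0,0]}' | python3 shift.py
python3 -c "
from h import *
go([.4909,.2109,.012])"
```

```text
time: 18.52
tool_pos: [0.4913, 0.2108, 0.0304]
tool_rot: [-0.078, 0.904, 0.189, 0.375]
contact_force: [-0.0, 0.4, 0.8]
gripper_width: 0.747
grasp_force: 0.0
t 18.52 pos [0.4913 0.2108 0.0304] d_tool [-0.0133 -0.0002  0.0127] tilt [ 0.6493  0.2834 -0.7058] yaw x 23.6379621052597 w 0.7467123678349712 gf 0.0 F [-0.0207  0.3913  0.7832] j [ 0.1795 -0.3006  2.4588  0.6703  0.2653  0.7517]
```

Scaled: 0.007 m is 0.112, -0.006 m is -0.096, -0.1 rad is -0.5.

```bash
echo '{"aperture":[0.75,0.75,0.75,0.75,0.75],"x":[0,-0.096,-0.096,0,0],"y":[0,0,0,0,0],"z":[0,0.112,0.112,0,0],"rx":[0,0,0,0,0],"ry":[-0.5,0,0,0,0],"rz":[0,0,0,0,0]}' | python3 shift.py
python3 -c "
from h import *
go([.4909,.2109,.012])"
```

```text
time: 19.15
tool_pos: [0.4886, 0.2104, 0.0092]
tool_rot: [-0.07, 0.922, 0.193, 0.33]
contact_force: [0.7, -0.3, 0.9]
gripper_width: 0.751
grasp_force: 0.0
t 19.15 pos [0.4886 0.2104 0.0092] d_tool [ 0.0036  0.0005 -0.0007] tilt [ 0.581   0.2552 -0.7728] yaw x 23.575617853509502 w 0.7514879107724116 gf 0.0 F [ 0.7188 -0.346   0.9146] j [ 0.1922 -0.2332  2.4136  0.4633  0.3174  0.9571]
```

Scaled: -0.036 m is -0.576, -0.03 m is -0.48, -0.1745 rad is -0.8725.

```bash
echo '{"aperture":[0.3,0,0,0,0],"x":[0,0,0,0,0],"y":[0,0,0,0,0],"z":[0,0,0,0,0],"rx":[0,0,0,0,0],"ry":[0,0,0,0,0],"rz":[0,0,0,0,0]}' | python3 shift.py
echo '{"aperture":[0,0,0,0],"x":[0.16,0.4,0.48,0],"y":[0,0,0,0],"z":[-0.192,-0.48,-0.576,0],"rx":[0,0,0,0],"ry":[0,0,0,0],"rz":[0,0,0,0]}' | python3 shift.py
echo '{"aperture":[0,0,0,0],"x":[0,0,0,0],"y":[0,0,0,0],"z":[0,0,0,0],"rx":[0,0,0,0],"ry":[-0.8725,-0.8725,-0.8725,-0.8725],"rz":[0,0,0,0]}' | python3 shift.py
echo '{"aperture":[0,0,0,0,0],"x":[0,0,0,0,0],"y":[0,0,0,0,0],"z":[0,0,0,0,0],"rx":[0,0,0,0,0],"ry":[-0.8725,-0.8725,-0.8725,-0.8725,-0.875],"rz":[0,0,0,0,0]}' | python3 shift.py >/dev/null
echo '{"aperture":[0,0],"x":[0,0],"y":[0,0],"z":[0,0],"rx":[0,0],"ry":[0,0],"rz":[0,0]}' | python3 shift.py >/dev/null
python3 -c "
from h import *
go([.4909,.2109,.046])"
```

```text
time: 19.77
tool_pos: [0.4896, 0.2106, 0.0104]
tool_rot: [-0.069, 0.921, 0.193, 0.331]
contact_force: [-3.1, -1.9, 5.0]
gripper_width: 0.496
grasp_force: 61.0
time: 20.27
tool_pos: [0.4924, 0.2113, 0.1168]
tool_rot: [-0.069, 0.92, 0.193, 0.334]
contact_force: [0.1, -0.2, -2.6]
gripper_width: 0.497
grasp_force: 61.4
time: 20.78
tool_pos: [0.4889, 0.2106, 0.1097]
tool_rot: [0.001, 0.979, 0.205, -0.009]
contact_force: [-0.3, -0.6, -1.7]
gripper_width: 0.499
grasp_force: 61.2
t 21.65 pos [0.4893 0.2107 0.1106] d_tool [0.0508 0.0005 0.0399] tilt [-0.7075 -0.309  -0.6356] yaw x 23.731152815424082 w 0.4958295386265066 gf 61.29079341888428 F [ 0.3462 -0.2761 -1.3824] j [ 0.3087  0.5298  1.4259 -0.0902  2.0636  1.4609]
```

Scaled: 0.022 m is 0.352, 0.0175 m is 0.28.

```bash
echo '{"aperture":[0,0,0,0,0],"x":[0.352,0.256,0.128,0,0],"y":[0,0,0,0,0],"z":[0.28,0.2,0.096,0,0],"rx":[0,0,0,0,0],"ry":[0,0,0,0,0],"rz":[0,0,0,0,0]}' | python3 shift.py
python3 - <<'E'
from h import *
a=imaging.grab_frame("side")[:,:,::-1];b=imaging.grab_frame("top")[:,:,::-1]
f=lambda i,x,y:cv2.resize(i[y:y+120,x:x+120],(400,400),interpolation=cv2.INTER_CUBIC)
cv2.imwrite("pics/cD.png",cv2.hconcat([f(a,220,200),f(b,210,150)]))
E
```

```text
time: 22.28
tool_pos: [0.4916, 0.2115, 0.054]
tool_rot: [0.087, 0.885, 0.185, -0.417]
contact_force: [0.8, -0.0, -1.9]
gripper_width: 0.499
grasp_force: 61.3
```

View pics/cD.png

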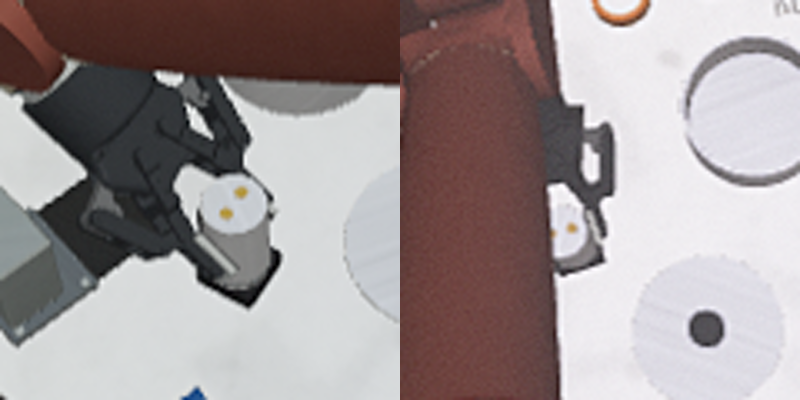

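The cell hangs upright in the gripper, its top face at (237,205) in the side crop. Lowering it gently until contact.

```bash
echo '{"aperture":[0,0,0,0],"x":[0.056,0.0384,0.0128,0],"y":[0,0,0,0],"z":[0.0432,0.0288,0.0096,0],"rx":[0,0,0,0],"ry":[0,0,0,0],"rz":[0,0,0,0]}' | python3 shift.py
echo '{"aperture":[0,0,0,0],"x":[0.0128,0.0128,0,0],"y":[0,0,0,0],"z":[0.0096,0.0096,0,0],"rx":[0,0,0,0],"ry":[0,0,0,0],"rz":[0,0,0,0]}' | python3 shift.py
echo '{"aperture":[0,0,0,0],"x":[0.0128,0.0128,0,0],"y":[0,0,0,0],"z":[0.0096,0.0096,0,0],"rx":[0,0,0,0],"ry":[0,0,0,0],"rz":[0,0,0,0]}' | python3 shift.py
```

```text
time: 22.88
tool_pos: [0.4913, 0.2115, 0.045]
tool_rot: [0.087, 0.885, 0.185, -0.418]
contact_force: [-0.7, -0.4, -1.1]
gripper_width: 0.499
grasp_force: 61.7
time: 23.38
tool_pos: [0.4914, 0.2115, 0.0449]
tool_rot: [0.088, 0.885, 0.185, -0.419]
contact_force: [-2.7, -1.0, 7.7]
gripper_width: 0.498
grasp_force: 61.8
time: 23.88
tool_pos: [0.4915, 0.2116, 0.0449]
tool_rot: [0.088, 0.884, 0.185, -0.42]
contact_force: [-4.9, -0.6, 14.3]
gripper_width: 0.493
grasp_force: 62.0
```

Scaled: -0.05 m is -0.8, -0.02 m is -0.32.

```bash
echo '{"aperture":[0.75,0.75,0.75,0.75,0.75],"x":[0,0,0,0,0],"y":[0,0,0,0,0],"z":[0,0,0,-0.32,-0.8],"rx":[0,0,0,0,0],"ry":[0,0,0,0,0],"rz":[0,0,0,0,0]}' | python3 shift.py
echo '{"aperture":[0.75,0.75,0.75,0.75,0.75],"x":[0,-0.64,-0.64,0,0],"y":[0,0,0,0,0],"z":[-0.96,-0.64,-0.32,0,0],"rx":[0,0,0,0,0],"ry":[0,0,0.88,0.88,0.88],"rz":[0,0,0,0,0]}' | python3 shift.py >/dev/null
echo '{"aperture":[0.75,0.75,0.75,0.75],"x":[0,0,0,0],"y":[0,0,0,0],"z":[0,0,0,0],"rx":[0,0,0,0],"ry":[0.88,0.89,0,0],"rz":[0,0,0,0]}' | python3 shift.py >/dev/null
python3 - <<'E'
from h import *
go([.48,.207,.13])
a=imaging.grab_frame("side")[:,:,::-1];b=imaging.grab_frame("top")[:,:,::-1]
cv2.imwrite("pics/sideE.png",a);cv2.imwrite("pics/topE.png",b)
f=lambda i,x,y:cv2.resize(i[y:y+160,x:x+160],(400,400),interpolation=cv2.INTER_CUBIC)
cv2.imwrite("pics/cE.png",cv2.hconcat([f(a,200,180),f(b,200,130)]))
E
```

```text
time: 24.5
tool_pos: [0.5393, 0.2326, 0.0834]
tool_rot: [0.087, 0.884, 0.185, -0.421]
contact_force: [0.5, -0.1, -0.1]
gripper_width: 0.753
grasp_force: 0.0
t 25.62 pos [0.58   0.25   0.2234] d_tool [-0.1087 -0.0007  0.0936] tilt [-0.002  -0.0002 -1.    ] yaw x 23.631358269897394 w 0.7494312144527222 gf 0.0 F [ 0.6457 -0.064  -1.0623] j [0.289  0.074  1.6038 0.0004 1.4657 1.4473]
```

View pics/cE.png

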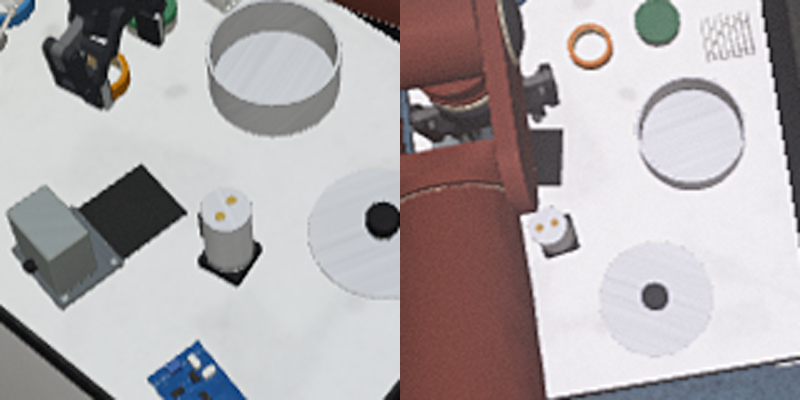

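The cell stands upright, its top face at (226,210) and foot corners at about (198,265), (237,283) and (262,243) in the side crop.

```bash
python3 - <<'E'
from h import *
c=lambda x,y:np.array([x/2.5+200,y/2.5+180])
print(tri(c(226,210),np.array([151/2.5+200,230/2.5+130])))
a=cv2.imread("pics/sideE.png").astype(int); 
im=a.max(2); m=(im<70).astype(np.uint8); k,p=blob(m,276,272,308,296)
print('foot silhouette',len(k)); w=plane('side',k,.0)[:,:2]
h=cv2.convexHull(k).reshape(-1,2)
b=cv2.approxPolyDP(h.astype(np.int32),2,True).reshape(-1,2); print(b.tolist()); W=plane('side',b,.008)[:,:2];print(W)
for i in range(len(W)):
    d=W[i]-W[i-1]; print(np.linalg.norm(d).round(4),np.degrees(np.arctan2(d[1],d[0])).round(1)%90)
# top disc: white-ish bright blob vs bench is hard; gold dots
hsv=cv2.cvtColor(cv2.imread("pics/sideE.png"),cv2.COLOR_BGR2HSV)
g=((hsv[:,:,1]>70)&(hsv[:,:,0]>12)&(hsv[:,:,0]<35)).astype(np.uint8)[250:275,278:304]
n,l,s,ce=cv2.connectedComponentsWithStats(g); P=[(x+278,y+250) for (x,y),q in zip(ce[1:],s[1:]) if q[4]>1]; print(P,plane('side',P,.093), plane('side',P,.093).mean(0))
hsv=cv2.cvtColor(cv2.imread("pics/topE.png"),cv2.COLOR_BGR2HSV)
g=((hsv[:,:,1]>60)&(hsv[:,:,0]>12)&(hsv[:,:,0]<35)).astype(np.uint8)[212:232,250:270]
n,l,s,ce=cv2.connectedComponentsWithStats(g); P=[(x+250,y+212) for (x,y),q in zip(ce[1:],s[1:]) if q[4]>1]; print(P,plane('top',P,.093),plane('top',P,.093).mean(0))
E
```

```text
(array([0.5002, 0.213 , 0.0808]), np.float64(0.00705388080633256))
foot silhouette 66
[[303, 277], [295, 293], [279, 284], [281, 281]]
[[0.495  0.1897]
 [0.4727 0.2273]
 [0.5126 0.2435]
 [0.5162 0.2357]]
0.0507 65.2
0.0437 30.599999999999994
0.043 22.1
0.0087 24.799999999999997
[(np.float64(292.1), np.float64(259.6)), (np.float64(287.8), np.float64(266.0))] [[0.5038 0.2094 0.093 ]
 [0.4964 0.2257 0.093 ]] [0.5001 0.2175 0.093 ]
[(np.float64(261.4), np.float64(218.8)), (np.float64(255.16666666666666), np.float64(220.83333333333334))] [[0.505  0.207  0.093 ]
 [0.4976 0.2238 0.093 ]] [0.5013 0.2154 0.093 ]
```

```bash
echo '{"aperture":[0.78,0.78,0.78,0.78,0.78],"x":[-0.672,-0.688,0,0,0],"y":[0,0,0,0,0],"z":[0.16,0.48,0.64,0,0],"rx":[0,0,0,0,0],"ry":[0,0,0,0,0],"rz":[0,0,0,0,0]}' | python3 shift.py >/dev/null
echo '{"aperture":[0.78],"x":[0],"y":[0],"z":[0],"rx":[0],"ry":[0],"rz":[0]}' | python3 shift.py >/dev/null
python3 -c "
from h import *
go([.5012,.2161,.042])"
```

```text
t 26.48 pos [0.5036 0.2165 0.1457] d_tool [-0.0027 -0.0006  0.1037] tilt [ 0.0027  0.0013 -1.    ] yaw x 23.642267225411967 w 0.7835266680808186 gf 0.0 F [ 0.3201 -0.3522 -0.4379] j [ 0.2698 -0.0639  1.8754  0.0006  1.3271  1.4279]
```

```bash
echo '{"aperture":[0.78,0.78,0.78,0.78,0.78],"x":[-0.016,0,0,0,0],"y":[-0.008,0,0,0,0],"z":[0.56,0.56,0.352,0.16,0],"rx":[0,0,0,0,0],"ry":[0,0,0,0,0],"rz":[0,0,0,0,0]}' | python3 shift.py
echo '{"aperture":[0.78,0.5,0.45,0,0],"x":[0,0,0,0,0],"y":[0,0,0,0,0],"z":[0,0,0,0,0],"rx":[0,0,0,0,0],"ry":[0,0,0,0,0],"rz":[0,0,0,0,0]}' | python3 shift.py
echo '{"aperture":[0,0,0,0,0],"x":[0,0,0,0,0],"y":[0,0,0,0,0],"z":[-0.16,-0.48,-0.48,-0.16,0],"rx":[0,0,0,0,0],"ry":[0,0,0,0,0],"rz":[0,0,-0.5,-0.85,-0.85]}' | python3 shift.py
echo '{"aperture":[0,0,0,0,0],"x":[0,0,0,0,0],"y":[0,0,0,0,0],"z":[0,0,0,0,0],"rx":[0,0,0,0,0],"ry":[0,0,0,0,0],"rz":[-0.85,-0.85,-0.85,-0.85,-0.645]}' | python3 shift.py
echo '{"aperture":[0,0],"x":[0,0],"y":[0,0],"z":[0,0],"rx":[0,0],"ry":[0,0],"rz":[0,0]}' | python3 shift.py >/dev/null
python3 -c "
from h import *
go([.5955,.263,.15])"
```

```text
time: 27.1
tool_pos: [0.501, 0.2161, 0.0418]
tool_rot: [-0.0, 0.979, 0.205, -0.0]
contact_force: [0.1, -0.4, 0.3]
gripper_width: 0.785
grasp_force: 0.0
time: 27.72
tool_pos: [0.5016, 0.2162, 0.0427]
tool_rot: [-0.0, 0.979, 0.205, 0.001]
contact_force: [0.1, 0.5, 6.3]
gripper_width: 0.498
grasp_force: 61.0
time: 28.35
tool_pos: [0.5006, 0.2161, 0.1223]
tool_rot: [-0.0, 0.909, 0.416, 0.0]
contact_force: [-0.3, -0.2, -2.8]
gripper_width: 0.505
grasp_force: 61.2
time: 28.98
tool_pos: [0.4995, 0.2158, 0.1205]
tool_rot: [-0.001, 0.673, 0.74, -0.001]
contact_force: [-0.4, 1.0, -2.3]
gripper_width: 0.5
grasp_force: 61.1
t 29.23 pos [0.5    0.2158 0.1209] d_tool [ 0.0385  0.0992 -0.0293] tilt [-0.0017  0.0002 -1.    ] yaw x 95.0986056135003 w 0.5036472990291408 gf 61.13615870475769 F [-0.1081  0.2915 -1.6646] j [ 0.2705 -0.0429  1.8992  0.0007  1.2868  0.1813]
```

Scaled: 0.0496 m is 0.7936, 0.03 m is 0.48.

```bash
echo '{"aperture":[0,0,0,0,0],"x":[0.3072,0.3072,0,0,0],"y":[0.7936,0.7936,0,0,0],"z":[0,0,0.48,0.32,0],"rx":[0,0,0,0,0],"ry":[0,0,0,0,0],"rz":[0,0,0,0,0]}' | python3 shift.py >/dev/null
echo '{"aperture":[0,0],"x":[0,0],"y":[0,0],"z":[0,0],"rx":[0,0],"ry":[0,0],"rz":[0,0]}' | python3 shift.py >/dev/null
python3 - <<'E'
from h import *
go([.5955,.263,.0475])
a=imaging.grab_frame("side")[:,:,::-1]
cv2.imwrite("pics/cF.png",cv2.resize(a[210:310,190:310],(600,500),interpolation=cv2.INTER_CUBIC))
E
```

```text
t 30.1 pos [0.5965 0.2634 0.073 ] d_tool [-0.0003 -0.0011  0.0255] tilt [ 0.0018  0.0012 -1.    ] yaw x 95.18961228658468 w 0.5041002539286956 gf 62.210386991500854 F [ 0.3372  0.2104 -1.7694] j [0.3015 0.253  1.6665 0.0007 1.22   0.2107]
```

View pics/cF.png

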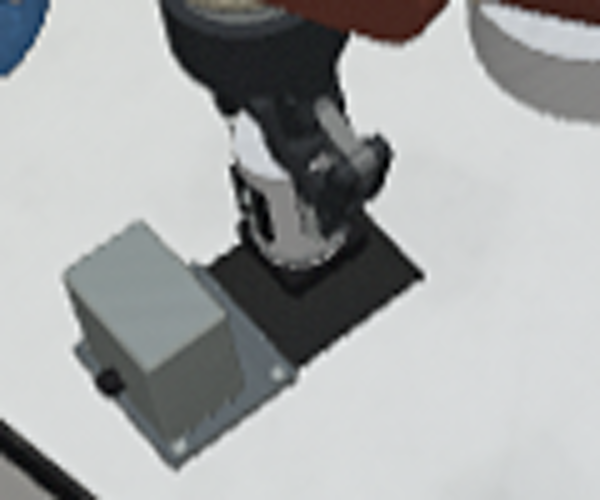

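The nameplate, at (258,215), faces the reader block and the cell hangs upright over the pad. Lowering.

```bash
echo '{"aperture":[0,0,0,0,0],"x":[0,0,0,0,0],"y":[-0.008,0,0,0,0],"z":[0.192,0.128,0.048,0,0],"rx":[0,0,0,0,0],"ry":[0,0,0,0,0],"rz":[0,0,0,0,0]}' | python3 shift.py
echo '{"aperture":[0,0,0,0,0],"x":[0,0,0,0,0],"y":[0,0,0,0,0],"z":[0.016,0.016,0.016,0,0],"rx":[0,0,0,0,0],"ry":[0,0,0,0,0],"rz":[0,0,0,0,0]}' | python3 shift.py
```

```text
time: 30.78
tool_pos: [0.5955, 0.2632, 0.0484]
tool_rot: [-0.0, 0.674, 0.738, 0.0]
contact_force: [0.1, -0.4, -2.3]
gripper_width: 0.505
grasp_force: 62.5
time: 31.4
tool_pos: [0.5955, 0.2632, 0.0467]
tool_rot: [-0.0, 0.674, 0.738, -0.0]
contact_force: [-2.7, -1.6, 4.7]
gripper_width: 0.498
grasp_force: 62.8
```

Scaled: -0.05 m is -0.8, -0.03 m is -0.48.

```bash
echo '{"aperture":[0.75,0.75,0.75,0.75,0.75],"x":[0,0,0,0,0],"y":[0,0,0,0,0],"z":[0,0,0,-0.48,-0.8],"rx":[0,0,0,0,0],"ry":[0,0,0,0,0],"rz":[0,0,0,0,0]}' | python3 shift.py
echo '{"aperture":[0.75,0.75,0.75,0.75,0.75],"x":[0,0,-0.8,-0.96,-0.8],"y":[0,0,0,0,0],"z":[-0.96,-0.96,0,0,0],"rx":[0,0,0,0,0],"ry":[0,0,0,0,0],"rz":[0,0,0,0,0]}' | python3 shift.py
echo '{"aperture":[0.75,0.75],"x":[0,0],"y":[0,0],"z":[0,0],"rx":[0,0],"ry":[0,0],"rz":[0,0]}' | python3 shift.py >/dev/null
python3 - <<'E'
from h import *
a=imaging.grab_frame("side")[:,:,::-1];b=imaging.grab_frame("top")[:,:,::-1]
cv2.imwrite("pics/sideG.png",a);cv2.imwrite("pics/topG.png",b)
cv2.imwrite("pics/cG.png",cv2.hconcat([cv2.resize(i,(400,400),interpolation=cv2.INTER_CUBIC) for i in (a[140:340,180:380],b[75:275,200:400])]))
E
```

```text
time: 32.02
tool_pos: [0.5935, 0.2625, 0.1231]
tool_rot: [-0.002, 0.674, 0.738, -0.003]
contact_force: [1.3, 0.4, -0.9]
gripper_width: 0.747
grasp_force: 0.0
time: 32.65
tool_pos: [0.6099, 0.102, 0.2453]
tool_rot: [-0.0, 0.674, 0.738, 0.0]
contact_force: [0.6, -0.3, 0.5]
gripper_width: 0.752
grasp_force: 0.0
```

View pics/cG.png

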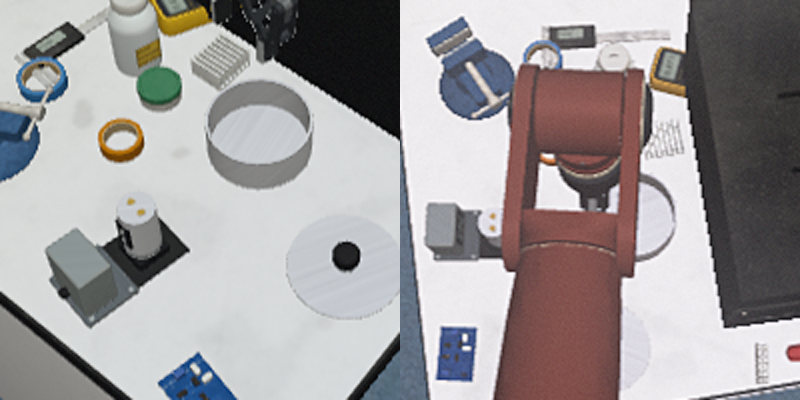

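The capacitor stands on the pad, terminals at (130,212) and (141,203) in the side crop, with its plate towards the block. The lid lies flat at (345,265) and the bystanders look unmoved. One numeric check follows.

```bash
python3 - <<'E'
from h import *
hsv=cv2.cvtColor(cv2.imread("pics/sideG.png"),cv2.COLOR_BGR2HSV)
g=((hsv[:,:,1]>70)&(hsv[:,:,0]>12)&(hsv[:,:,0]<35)).astype(np.uint8)[235:255,236:262]
n,l,s,ce=cv2.connectedComponentsWithStats(g); P=[(x+236,y+235) for (x,y),q in zip(ce[1:],s[1:]) if q[4]>1]
W=plane('side',P,.097); d=W[1]-W[0]; print(W,W.mean(0),np.degrees(np.arctan2(d[1],d[0])))
E
```

```text
[[0.6031 0.2658 0.097 ]
 [0.5845 0.2648 0.097 ]] [0.5938 0.2653 0.097 ] -176.98746112270587
```

```bash
python3 -c "
from plant import manip, imaging, workorder
print(workorder.job_done())"
```

```text
the job is handed in; nothing more can be done
None
```

The job is handed in (the hand-in returned no verdict): the lid lies flat on the bench about 0.20 m from the canister, and the capacitor stands on the pad about 2 mm off centre, its nameplate within about 2° of the window; robot time was about 33 s.

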